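# Bring an end stop up to a spindle and clamp it

## Robot

A 7-joint arm with a two-finger parallel gripper is mounted at the origin on a cart in front of the work surface, level with it; the furniture and walls round the work are solid. World frame = base frame: x ahead of the robot, y to its left, z up, the work surface at z = 0. Lengths are in m, angles in rad, forces in N, time in s.
With the tool pointing down it reaches from about 0.425 to 0.875 m from the base axis. Payload 4.7 kg.
Tool frame: the origin (TCP) lies at the very end of the fingers, on their centre line; the grasp point (between the pads) lies 19 mm behind it; z points along the fingers, y is the direction in which the jaws open and shut (so a half turn about z gives the same grasp; the last joint's range is limited). The gripper opens to 87 mm and grips with 3 to 60 N. Pads are 19 mm wide; open, the fingers measure 117 mm over their backs; the gripper's body (75 mm by 190 mm) begins 51 mm behind the grasp point.
Start: joints at [1.123, 0.321, -0.07, 1.45, 0.023, 1.371, -0.057], TCP at [0.29, -0.582, 0.223] pointing down, gripper open.
Joint ranges: [-2.86, 2.86], [-0.3, 2.09], [-1.38, 1.24], [0.06, 2.45], [-1.56, 4.7], [0.09, 2.05], [-2.69, 2.69]. Speed limits (rad/s): [2.57, 2.57, 3.14, 3.14, 3.14, 3.14, 3.14].

## Interface

Orientations are given as a unit quaternion [x, y, z, w].
In Python, from bench import robot gives the robot as it stands.
- The arm moves only by the shell command python3 -m inch 'ROWS' [OPENING]. ROWS is JSON, a list of rows, each a list of 2 entries, a list of its own where there are three numbers: the shift along the world's x, y, z in mm, then the turn about the world's z in degrees. A call has 1 to 12 rows; each row shifts and turns the commanded pose from where the row before left it; what a row does not reach is not made up. A row lasts 1/10 s, in which the tool goes at most 50 mm and 8.59 degrees, less where a joint would pass 70% of its speed; a pose out of reach is approached as far as the arm can. A call with a gripper value outside its range is refused whole. OPENING is the finger opening in mm, from 0 to 87, set as the call begins (- or left out, the last holds). The fingers move at their own pace and stop on an object; the grip force is fixed at half the most. Time passes only in rows, so rows that do not move let the fingers close. It gives the time, the measured TCP pose, the force and the opening at its end, in the units of the state.
- robot.get_state(): the state, without advancing time (a new reading comes with each control period).
- robot.grab_frame(name): name is "scene" or "top" or "wrist"; returns the picture (384x512x3 uint8, red, green, blue); there is no depth.
- robot.calibration(name): a dict with "fov_y" (degrees; the focal length in pixels is half the picture's height over the tangent of half this angle, whatever the lens; pixels are square), "cx", "cy" (the principal point, pixels), "eye" and "attitude" of the camera in the world; the wrist camera has in their place "T_tool_cam" (4x4, takes a point from camera to tool coordinates, whose origin is the TCP and whose axes are the flange's). Camera axes: x right, y up, looking along -z (the intrinsics and any distortion apply to the point x, -y, -z); pixel columns grow to the right and rows downward; lengths in m; the calibration is good to about 2 mm. A picture is of the moment at which its call begins: read the wrist's pose just before it. calibration takes no time and is no camera call.
- robot.job_done(): hands the job in, once; it reports no verdict.
The state is a dict: "t": time; "joints": joint angles; "qvel": joint speeds; "joint_efforts": joint torques, N m; "eef_pos": TCP position; "eef_rot": TCP orientation; "wrist_force": force on the tool from outside, world axes, zero at the start; "ft_torque": the same for the moment, N m; "grip_width": finger opening in m.
Only numpy, scipy, OpenCV 4.12 (cv2) and the standard library are available. Lean on these libraries where they do the work, as an engineer would, in place of code of your own. Each camera call takes 0.05 s, during which the arm holds its last target. There are 200 camera calls.

## Task

Set up the vee bed for this spindle: turn the bar knob on the end stop anticlockwise to free its clamp, slide the stop along the ways so that it pushes the spindle fully home against the fixed anvil and stays touching it, then turn the bar knob back clockwise until the clamp is tight. Leave the spindle lying in its vees and do not disturb the other things on the bench.

Things in the scene. Friction and masses are not known exactly. Their poses are not given: they have to be found in the camera images.
- vee_bed: grey cast bed bolted to the bench, 100 wide (its x) x 360 long (its y) x 16 mm high, with two steel ways (tops 24 mm above the bench), a head block with a fixed anvil at its -y end (78 x 30, top 74 mm up) and two vee rests (tops 57 mm up) at y -95 and -50 mm. Origin: centre of its underside, on the bench; its y runs along the ways from the head block towards the end stop, z is up
- anvil_face (a point): centre of the fixed anvil's face (a 20 mm steel button, 56 mm above the bench) on the head block; axes of the bed; the face looks to the bed's +y
- spindle: loose steel spindle, 130 mm long, 0.5 kg, lying in the vee rests along the bed; axis 56 mm above the bench. Its own y is its axis: a 28 mm body, an 18 mm nose (10 mm long) at the -y end, a 38 mm collar (8 mm wide) and a 20 mm tail (14 mm long) at the +y end. Origin: on its axis at mid length
- spindle_head_end (a point): centre of the spindle's nose end face, which must touch the anvil
- spindle_tail_end (a point): centre of the spindle's tail end face, which the stop pushes
- end_stop (a joint): travel of the end stop's saddle along the ways, m: 0 farthest from the head block, grows towards the head block, at most 0.095. The saddle is a grey block 86 wide x 92 long, from 26 to 52 mm above the bench, with an upright (46 x 20, top 72 mm up) at its head end; free, it takes about 5 N to slide (up to 12 N with the spindle); clamped, it holds
- stop_face (a point): centre of the end stop's button face (18 mm steel button on the upright, 56 mm above the bench), which looks to the bed's -y; axes of the bed
- push_face (a point): middle of the saddle's rear face (86 wide, 26 to 52 mm above the bench), on the side away from the spindle, 45 mm above the bench; axes of the bed. The saddle can be pushed here towards the head block; behind it lie only the ways and the bed's end plate (top 34 mm above the bench)
- clamp_bar (a joint): angle of the clamp's bar knob, rad: 0 = tight (against its stop, bar across the bed), grows anticlockwise seen from above, 1.5 = fully free (bar along the bed). Turning back, it starts to bite at about 0.5 and is tight below 0.25; above 0.6 it is free
- clamp_grip (a point): middle of the black bar of the knob, on its vertical turning axis, 98 mm above the bench: bar 76 long x 14 wide x 17 mm high (top 106.5 mm up) on a 14 mm neck; 23 mm below the bar is a 34 mm flange (62 mm up). The point turns with the knob, its x runs along the bar. The axis lies 58 mm behind the stop's face, 30 mm behind the upright's rear side and 42 mm in front of the saddle's rear face
- screwdriver: screwdriver with a yellow handle, 188 mm, loose on the bench in front of the bed: leave alone. Origin: middle of its underside
- hex_key: dark hex key, 79 mm, loose on the bench in front of the bed: leave alone. Origin: middle of its underside
- turned_collar: dark stepped collar, 48 mm across, 24 mm high, loose on the bench past the head block: leave alone. Origin: centre of its underside
- stepped_bush: pale stepped bush, 32 mm across, 34 mm high, loose on the bench past the head block: leave alone. Origin: centre of its underside

How it is judged:
On the way, in this order (a step that is already met when the one before it is completed fails the run):
1. the clamp is freed (bar knob turned more than 0.6 rad from tight) (value of joint clamp_bar above 0.6 rad), for 0.1 s.
2. the stop has pushed the spindle home: less than 2 mm between spindle and anvil and between spindle and stop (distance between spindle_head_end and anvil_face below 0.0025 m and y of spindle_head_end in the frame of anvil_face below 0.002 m and y of spindle_tail_end in the frame of stop_face above -0.002 m), for 0.2 s.
At the end, for the whole second after the job is handed in: the knob is tight (within 0.25 rad of its tight stop), the spindle lies at rest in both vees in line with the bed, with less than 2 mm between its nose and the anvil and less than 2 mm between its tail and the stop's button (all of step 2 and value of joint clamp_bar below 0.25 rad and angle between the y axis of spindle and the y axis of vee_bed, either way round below 0.05 rad and linear speed of spindle below 0.01 m/s); the robot touches nothing.
It fails at once if the spindle is lifted or knocked out of its vees (axis more than 15 mm above its place) (z of spindle in the frame of vee_bed above 0.071 m).
It fails at once if a loose thing beside the bed is pushed away by more than 30 mm (distance of any of screwdriver, hex_key, turned_collar, stepped_bush from where it was at the start of the episode above 0.03 m).
It also fails if it takes over 51 s, if anything falls off the work surface, if the arm or the gripper's body presses on something with over 40 N, if the wrist force passes 120 N, or if a joint passes its speed limit or range.

## Working session

There is one attempt and no reset: what is moved stays moved. The work goes in short steps, Python scripts to look and compute and a shell command to move; the robot and the scene stay as the last step left them, time stands still between calls to the robot, and variables do not carry over. Pictures are saved under pics/ and viewed, about 8 in all and at most 12, crops included, and the job is handed in when it is done.

```bash
ls; mkdir -p pics; python3 - <<'E'
from bench import robot
import cv2
print(robot.get_state())
for n in("top","scene","wrist"):
    c=robot.calibration(n);print(n,c)
    cv2.imwrite(f"pics/{n}0.png",robot.grab_frame(n)[:,:,::-1])
E
```

```text
pics
{'t': 0.0, 'joints': array([ 1.12313911,  0.32181189, -0.07010207,  1.45166826,  0.02259229,
        1.37079201, -0.05690349]), 'qvel': array([-6.49535369e-04,  1.11394759e-03, -3.11812400e-04, -4.05570338e-04,
       -2.44749085e-04,  1.08050112e-03, -8.80827387e-05]), 'joint_efforts': array([ 1.42139299e-03, -4.91280806e+01, -4.02605440e-01, -3.12526560e+01,
       -6.36624824e-02,  4.37430537e-02,  1.66849409e-04]), 'eef_pos': array([ 0.28931174, -0.58144999,  0.22147224]), 'eef_rot': array([ 9.73460493e-01,  2.28853172e-01, -2.57681977e-04, -9.10360783e-04]), 'wrist_force': array([-1.10788169, -0.00131019,  0.22083527]), 'ft_torque': array([0.00603322, 0.02858954, 0.02137612]), 'grip_width': 0.08694214898743641}
top {'fov_y': 54.54643356004373, 'cx': 259.44077766822056, 'cy': 187.10025438251165, 'eye': array([ 0.36172961, -0.20387356,  0.93250856]), 'attitude': array([-0.04649438,  0.05851536,  0.70948712, -0.70074407])}
scene {'fov_y': 46.82211893246063, 'cx': 255.31426273983652, 'cy': 192.3900151403698, 'eye': array([-0.20450138, -0.60676608,  0.45014111]), 'attitude': array([ 0.47326936, -0.27695244, -0.4239955 ,  0.72079211])}
wrist {'fov_y': 64.26057008783495, 'cx': 260.8646916532442, 'cy': 196.93726611325908, 'T_tool_cam': array([[ 5.77654209e-04,  9.55112499e-01,  2.96242774e-01,
         8.08312771e-02],
       [ 9.99997910e-01,  2.92045964e-05, -2.04408928e-03,
        -1.17378339e-03],
       [-1.96098687e-03,  2.96243335e-01, -9.55110486e-01,
        -1.62061471e-01],
       [ 0.00000000e+00,  0.00000000e+00,  0.00000000e+00,
         1.00000000e+00]])}
```

View pics/top0.png

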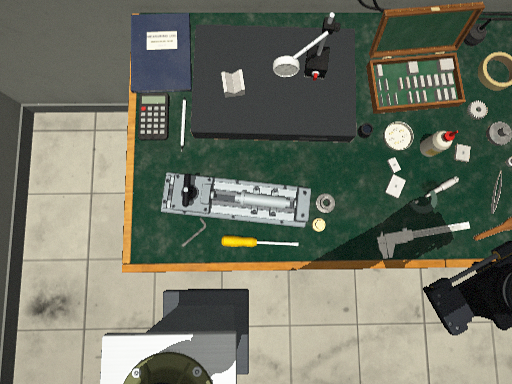

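View pics/scene0.png

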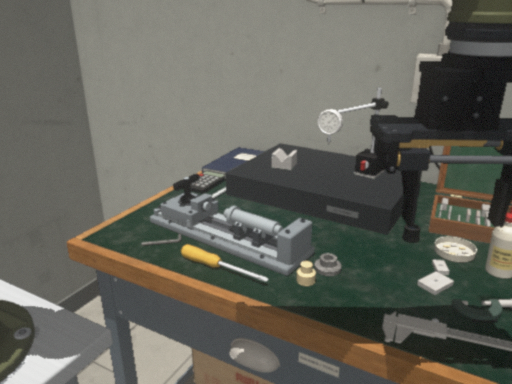

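The top view shows the bed at pixels x 162–310, y 172–226. The knob is at about (188,190) on the left, which is world +y, and the head block is on the right. I'll zoom in.

```bash
cat > h.py <<'E'
import numpy as np, cv2
from bench import robot
from scipy.spatial.transform import Rotation as R
def cam(n,st=None):
    c=robot.calibration(n)
    if n!="wrist": return c,np.array(c["eye"]),R.from_quat(c["attitude"]).as_matrix()
    T=np.array(c["T_tool_cam"]);Rt=R.from_quat(st["eef_rot"]).as_matrix()
    return c,Rt@T[:3,3]+st["eef_pos"],Rt@T[:3,:3]
def cast(n,uv,z,st=None):
    c,e,M=cam(n,st);f=192/np.tan(np.radians(c["fov_y"]/2))
    d=M@np.array([(uv[0]-c["cx"])/f,-(uv[1]-c["cy"])/f,-1]);return e+d*(z-e[2])/d[2]
def proj(n,p,st=None):
    c,e,M=cam(n,st);f=192/np.tan(np.radians(c["fov_y"]/2))
    q=M.T@(np.array(p)-e);return np.array([c["cx"]-f*q[0]/q[2],c["cy"]+f*q[1]/q[2]])
def yaw(st): # world direction of tool x,y
    Rt=R.from_quat(st["eef_rot"]).as_matrix();return np.degrees(np.arctan2(Rt[1,1],Rt[0,1]))
E
python3 - <<'E'
from h import *
im=cv2.imread("pics/top0.png")
cv2.imwrite("pics/topc.png",cv2.resize(im[165:235,155:320],None,fx=4.8,fy=4.8,interpolation=cv2.INTER_CUBIC))
for p,z in(((188,190),.106),((162,212),.016),((167,173),.016),((310,187),.016),((305,226),.016)):print(p,cast("top",p,z).round(4))
print(yaw(robot.get_state()))
E
```

```text
(188, 190) [ 0.4807 -0.0591  0.106 ]
(162, 212) [0.4398 0.0195 0.016 ]
(167, 173) [0.537  0.0095 0.016 ]
(310, 187) [ 0.4977 -0.3466  0.016 ]
(305, 226) [ 0.4011 -0.331   0.016 ]
-63.537046902934996
```

View pics/topc.png

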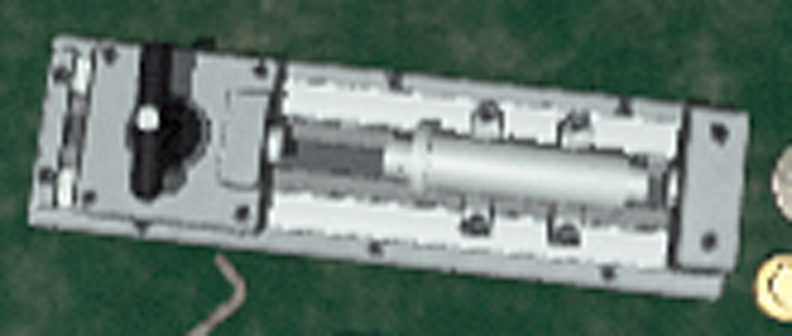

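The crop shows the following:
- **Bar:** lies across the bed, from (155,45) to (147,198).
- **Stop face and tail:** the face is near x=275 and the spindle tail near x=385.
- **Nose:** sits a few px from the anvil button, at 650 to 672.
- **Bed:** its y axis is about 83.7° in world.

Next I'll go above the knob with the jaws along the bed's y.

```bash
python3 -m inch '[[[16,43,0],-2.7],[[16,43,0],-2.7],[[16,43,0],-2.7],[[16,43,0],-2.7],[[16,43,0],-2.7],[[16,43,0],-2.7],[[16,43,0],-2.7],[[16,43,0],-2.7],[[16,43,0],-2.8],[[16,43,0],-2.8],[[16,43,0],-2.8],[[16,43,-5],-2.8]]' 60; python3 -m inch '[[[0,0,0],0],[[0,0,0],0],[[0,0,0],0]]'
python3 - <<'E'
from h import *
s=robot.get_state();im=robot.grab_frame("wrist");np.save("s1.npy",s,allow_pickle=True)
cv2.imwrite("pics/w1.png",im[:,:,::-1])
print(s["eef_pos"],yaw(s),s["joints"],s["wrist_force"])
print(proj("wrist",[.4807,-.0591,.1065],s))
E
```

```text
t: 1.35
eef_pos: [0.4822, -0.0642, 0.2181]
eef_rot: [0.998, -0.056, 0.001, 0.0]
wrist_force: [0.8, 0.4, -0.8]
grip_width: 0.0597
t: 1.65
eef_pos: [0.4812, -0.0672, 0.2174]
eef_rot: [0.998, -0.056, -0.0, 0.0]
wrist_force: [-0.3, 0.2, -0.1]
grip_width: 0.06
[ 0.48115362 -0.06724608  0.21737275] -96.42095673673226 [ 0.60594751 -0.00695481 -0.51569826  1.83554772 -0.00288702  1.31275532
 -1.59186497] [-0.27989026  0.1670161  -0.14014533]
[252.16516507 194.15964856]
```

View pics/w1.png

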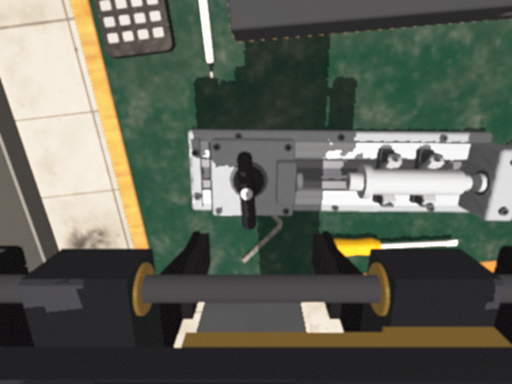

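The wrist view is aligned with the bed. The bar runs from (245,153) to (249,228), mid about (247,190), the spindle is at right, and the anvil button is near (480,183).

```bash
python3 - <<'E'
from h import *
s=np.load("s1.npy",allow_pickle=True).item()
im=cv2.imread("pics/w1.png");g=im.max(2)
roi=np.zeros_like(g);roi[148:235,238:258]=1
m=((g<45)&(roi>0)).astype(np.uint8)
n,l,st,ce=cv2.connectedComponentsWithStats(m);k=1+st[1:,4].argmax();print(st[k],ce[k])
a,b=cast("wrist",(245,153),.1065,s),cast("wrist",(249,228),.1065,s)
print(a,b,(a+b)/2,np.linalg.norm(a-b),np.degrees(np.arctan2(*(a-b)[1::-1])))
print(cast("top",(186.4,190.2),.1065))
ys=[];
for p,q,z in(((190,131),(490,135),.016),((190,212),(470,216),.016)):
    A,B=cast("wrist",p,z,s),cast("wrist",q,z,s);print(A,B,np.degrees(np.arctan2(*(A-B)[1::-1])))
# stop face / tail / nose / anvil
for p in((297,183),(362,183),(472,183),(482,183)):print(cast("wrist",p,.062,s))
E
```

```text
[238 153  20  76 803] [248.13947696 183.47571606]
[ 0.51957612 -0.05732905  0.1065    ] [ 0.4472081  -0.05198971  0.1065    ] [ 0.48339211 -0.05465938  0.1065    ] 0.07256471723838458 -4.219662154015673
[ 0.48017258 -0.05558643  0.1065    ]
[0.53844919 0.00917127 0.016     ] [ 0.4946976  -0.33953114  0.016     ] 82.84848643438211
[0.43946554 0.02717329 0.016     ] [ 0.3942298  -0.32531974  0.016     ] 82.68715200244412
[ 0.47459728 -0.10566699  0.062     ]
[ 0.46679173 -0.17497025  0.062     ]
[ 0.45356232 -0.29243053  0.062     ]
[ 0.45235839 -0.30311985  0.062     ]
```

```bash
python3 -m inch '[[[1,12,-20],0],[[0,0,-35],0],[[0,0,-35],0],[[0,0,-30],0],[[0,0,-15],0],[[0,0,0],0],[[0,0,0],0]]' 45
python3 - <<'E'
from h import *
s=robot.get_state();im=robot.grab_frame("wrist")
cv2.imwrite("pics/w2.png",im[:,:,::-1])
print(s["eef_pos"],yaw(s),s["wrist_force"])
E
```

```text
t: 2.4
eef_pos: [0.4827, -0.055, 0.083]
eef_rot: [0.998, -0.056, 0.0, 0.0]
wrist_force: [0.4, -0.3, 0.9]
grip_width: 0.0452
[ 0.48272178 -0.05495704  0.0829997 ] -96.44102631032683 [ 0.43860083 -0.2978693   0.87948786]
```

View pics/w2.png

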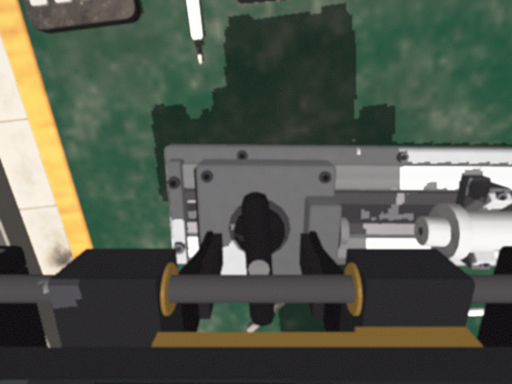

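The bar (x≈258) sits between the fingers (215 and 310). I'll close on it and turn.

```bash
python3 -m inch '[[[0,0,-3],0],[[0,0,0],0],[[0,0,0],0],[[0,0,0],0],[[0,0,0],0],[[0,0,0],0]]' 0; python3 -m inch '[[[0,0,0],7],[[0,0,0],7],[[0,0,0],7],[[0,0,0],7],[[0,0,0],7],[[0,0,0],7],[[0,0,0],7],[[0,0,0],6],[[0,0,0],0],[[0,0,0],0]]'; python3 -c "
from h import *
s=robot.get_state();print(s['eef_pos'],yaw(s),s['ft_torque'],s['wrist_force'])"
```

```text
t: 3.05
eef_pos: [0.4828, -0.0538, 0.0798]
eef_rot: [0.998, -0.055, 0.0, 0.0]
wrist_force: [0.1, 0.6, 2.0]
grip_width: 0.0138
t: 4.05
eef_pos: [0.4829, -0.054, 0.0798]
eef_rot: [0.912, 0.411, 0.0, 0.0]
wrist_force: [0.1, -0.2, 1.3]
grip_width: 0.014
[ 0.48288285 -0.05403034  0.07980182] -41.46412479260271 [-0.00696857 -0.02931667  0.12891912] [ 0.14280127 -0.18794737  1.31652378]
```

Turned 55° (0.96 rad). The axis to anvil geometry gives about 60 mm of travel, so I'll drag the stop by the gripped knob.

```bash
python3 -m inch '[[[-0.5,-4,0],0],[[-0.5,-4,0],0],[[-0.5,-4,0],0],[[-0.5,-4,0],0],[[-0.5,-4,0],0],[[-0.5,-4,0],0],[[-0.5,-4,0],0],[[-0.5,-4,0],0],[[-0.5,-4,0],0],[[-0.5,-4,0],0],[[-0.5,-4,0],0]]'; python3 -m inch '[[[0,0,0],0],[[0,0,0],0]]'; python3 - <<'E'
from h import *
s=robot.get_state();im=robot.grab_frame("top")
cv2.imwrite("pics/t2.png",im[:,:,::-1])
print(s["eef_pos"],yaw(s),s["wrist_force"],s["joints"])
im=robot.grab_frame("scene");cv2.imwrite("pics/s2.png",cv2.resize(im[170:290,140:350,::-1],None,fx=3.6,fy=3.6,interpolation=cv2.INTER_CUBIC))
E
```

```text
t: 5.15
eef_pos: [0.4774, -0.0983, 0.0798]
eef_rot: [0.911, 0.412, 0.0, 0.0]
wrist_force: [3.2, 4.1, 2.8]
grip_width: 0.014
t: 5.35
eef_pos: [0.4773, -0.0992, 0.0798]
eef_rot: [0.911, 0.412, -0.0, 0.001]
wrist_force: [3.2, -0.5, 2.6]
grip_width: 0.0137
[ 0.47729897 -0.09921168  0.07976549] -41.38046135326264 [ 3.17020867 -0.52007132  2.58011472] [ 0.69735253  0.1385326  -0.57835372  1.99574618  0.08994335  1.03055517
 -0.64511763]
```

View pics/s2.png

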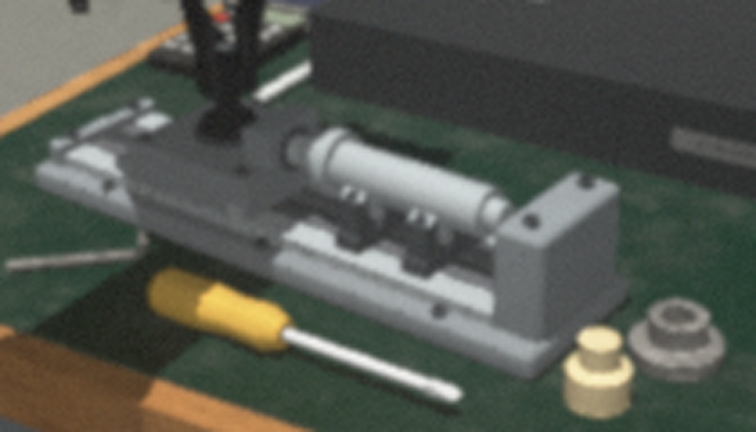

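The scene view shows the saddle following the knob, the upright nearly at the tail (290,150), and the nose still short of the head block. I'll continue in small steps and watch the force.

```bash
for i in 1; do python3 -m inch '[[[-0.25,-2,0],0],[[-0.25,-2,0],0],[[-0.25,-2,0],0],[[-0.25,-2,0],0]]'|grep -v rot; python3 -m inch '[[[-0.25,-2,0],0],[[0,0,0],0]]'|grep -v rot; python3 -m inch '[[[-0.25,-2,0],0],[[0,0,0],0]]'|grep -v rot; python3 -m inch '[[[-0.12,-1,0],0],[[0,0,0],0]]'|grep -v rot;python3 -m inch '[[[-0.12,-1,0],0],[[0,0,0],0]]'|grep -v rot;done
```

```text
t: 5.85
eef_pos: [0.4767, -0.1044, 0.0798]
wrist_force: [5.0, 8.5, 3.0]
grip_width: 0.0138
t: 6.05
eef_pos: [0.4766, -0.1049, 0.0798]
wrist_force: [3.8, 7.9, 4.0]
grip_width: 0.0137
t: 6.25
eef_pos: [0.4764, -0.1064, 0.0798]
wrist_force: [3.8, 9.3, 5.1]
grip_width: 0.0139
t: 6.45
eef_pos: [0.4763, -0.1071, 0.0798]
wrist_force: [4.0, 9.1, 4.0]
grip_width: 0.0137
t: 6.65
eef_pos: [0.4762, -0.1081, 0.0798]
wrist_force: [3.5, 8.3, 4.0]
grip_width: 0.0138
```

```bash
python3 -m inch '[[[-0.12,-1,0],0],[[0,-1,0],0],[[-0.12,-1,0],0],[[0,0,0],0]]'|grep -v rot; python3 -m inch '[[[-0.25,-2,0],0],[[0,0,0],0]]'|grep -v rot; python3 -m inch '[[[-0.25,-2,0],0],[[0,0,0],0]]'|grep -v rot; python3 -m inch '[[[-0.25,-2,0],0],[[0,0,0],0]]'|grep -v rot
```

```text
t: 7.05
eef_pos: [0.4759, -0.111, 0.0798]
wrist_force: [3.1, 9.6, 4.2]
grip_width: 0.0141
t: 7.25
eef_pos: [0.4756, -0.113, 0.0798]
wrist_force: [3.9, 8.7, 5.1]
grip_width: 0.0138
t: 7.45
eef_pos: [0.4754, -0.1145, 0.0797]
wrist_force: [3.8, 10.7, 4.8]
grip_width: 0.0137
t: 7.65
eef_pos: [0.4754, -0.1146, 0.0797]
wrist_force: [4.3, 13.8, 5.3]
grip_width: 0.0141
```

Motion has stalled at y=-0.1146, about 61 mm of travel, and the force is rising, which fits contact with the anvil. I'll push once more and look.

```bash
python3 -m inch '[[[-0.12,-1,0],0],[[0,0,0],0]]'|grep -v rot; python3 -m inch '[[[-0.25,-2,0],0],[[0,0,0],0],[[0,0,0],0]]'|grep -v rot
python3 - <<'E'
from h import *
s=robot.get_state();print(yaw(s))
a=robot.grab_frame("top")[165:235,155:320,::-1];b=robot.grab_frame("scene")[190:270,200:330,::-1]
cv2.imwrite("pics/m3.png",np.vstack([cv2.resize(x,(560,h),interpolation=cv2.INTER_CUBIC) for x,h in((a,238),(b,345))]))
E
```

```text
t: 7.85
eef_pos: [0.4754, -0.1146, 0.0797]
wrist_force: [3.6, 16.5, 5.2]
grip_width: 0.0141
t: 8.15
eef_pos: [0.4754, -0.1147, 0.0797]
wrist_force: [3.7, 20.1, 5.8]
grip_width: 0.0134
-41.0487046334679
```

View pics/m3.png

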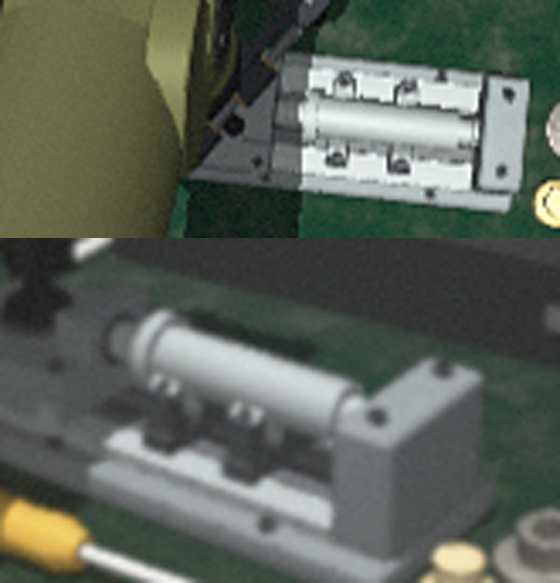

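Both views show the spindle against the head block, and the hard stall at 20 N agrees. I'll hold the push and turn the knob back clockwise.

```bash
python3 -m inch '[[[0,0,0],-7],[[0,0,0],-7],[[0,0,0],-7],[[0,0,0],-7],[[0,0,0],-7],[[0,0,0],-7],[[0,0,0],-7],[[0,0,0],-6],[[0,0,0],-2],[[0,0,0],-2],[[0,0,0],0],[[0,0,0],0]]'; python3 -c "
from h import *
s=robot.get_state();print(s['eef_pos'],yaw(s),s['ft_torque'],s['wrist_force'])"
```

```text
t: 9.45
eef_pos: [0.4753, -0.1145, 0.0797]
eef_rot: [0.996, -0.087, -0.0, -0.005]
wrist_force: [3.6, 20.5, 5.4]
grip_width: 0.0138
[ 0.47529506 -0.11450206  0.07972615] -99.94667229706238 [ 4.31934367 -0.85211406  0.42670613] [ 3.5871924  20.4834589   5.44837914]
```

```bash
python3 -m inch '[[[0,0,0],-3],[[0,0,0],-3],[[0,0,0],0],[[0,0,0],0]]'>/dev/null; python3 -c "
from h import *
s=robot.get_state();print(s['eef_pos'],yaw(s),s['ft_torque'],s['wrist_force'])"
```

```text
[ 0.47484934 -0.11444339  0.07964832] -105.8906992673726 [ 4.30691682 -0.61150731  0.76598623] [ 2.67065601 19.82803803  8.07634457]
```

The tool now turns past the start yaw while the torque climbs, so the jaws are probably twisting on a stopped bar. I'll ease the push off, release, rise and look.

```bash
python3 -m inch '[[[0,0,0],4],[[0,0,0],4],[[0.4,3,0],0],[[0.4,3,0],0],[[0,2,0],0],[[0,0,0],0]]'; python3 -m inch '[[[0,0,0],0],[[0,0,0],0],[[0,0,0],0],[[0,0,0],0],[[0,0,0],0]]' 45; python3 -m inch '[[[0,0,20],0],[[0,0,35],0],[[0,0,35],0],[[0,0,35],0],[[0,0,15],0],[[0,0,0],0],[[0,0,0],0]]'
python3 - <<'E'
from h import *
s=robot.get_state();im=robot.grab_frame("wrist");np.save("s4.npy",s,allow_pickle=True)
cv2.imwrite("pics/w4.png",im[:,:,::-1]);print(s["eef_pos"],yaw(s),s["wrist_force"])
E
```

```text
t: 10.45
eef_pos: [0.4755, -0.1141, 0.0797]
eef_rot: [0.997, -0.072, 0.0, -0.001]
wrist_force: [4.5, 4.6, 2.9]
grip_width: 0.0136
t: 10.95
eef_pos: [0.4742, -0.1163, 0.0792]
eef_rot: [0.997, -0.073, -0.001, 0.0]
wrist_force: [0.3, 0.6, -0.2]
grip_width: 0.0425
t: 11.65
eef_pos: [0.4743, -0.116, 0.2189]
eef_rot: [0.997, -0.073, -0.0, 0.0]
wrist_force: [-0.7, -0.9, -0.0]
grip_width: 0.0452
[ 0.47431983 -0.11604674  0.21887465] -98.35551573516736 [-0.68543009 -0.9001392  -0.02696036]
```

View pics/w4.png

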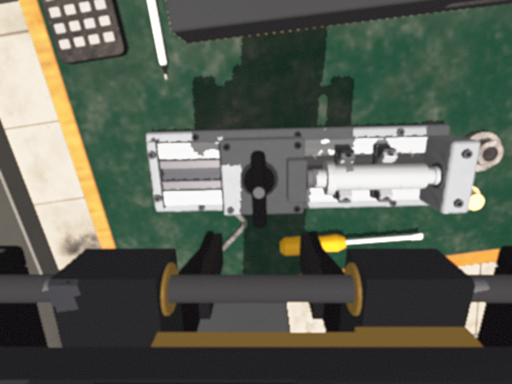

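The bar is across the bed again, from (259,153) to (260,226), and the spindle lies between the stop (about 310) and the anvil (about 440). I'll measure the bar angle and look at the contacts up close.

```bash
python3 - <<'E'
from h import *
s1=np.load("s1.npy",allow_pickle=True).item();s=np.load("s4.npy",allow_pickle=True).item()
def ang(f,s,x0,x1,y0,y1):
    g=cv2.imread(f).max(2);pts=[]
    for y in list(range(y0,y0+14))+list(range(y1-20,y1)):
        xs=[x for x in range(x0,x1) if g[y,x]<45]
        if xs:pts.append(cast("wrist",(np.mean(xs),y),.1065,s)[:2])
    vx,vy,*_=cv2.fitLine(np.float32(pts),cv2.DIST_HUBER,0,1e-4,1e-4).ravel();return np.degrees(np.arctan(vy/vx))
print(ang("pics/w1.png",s1,236,260,154,226),ang("pics/w4.png",s,249,272,154,224))
A,B=cast("wrist",(150,132),.016,s),cast("wrist",(445,126),.016,s);print("bed y",np.degrees(np.arctan2(*(A-B)[1::-1])))
a=cv2.imread("pics/w4.png")[125:220,210:480];b=robot.grab_frame("scene")[180:270,180:330,::-1]
cv2.imwrite("pics/m5.png",np.vstack([cv2.resize(x,(640,h),interpolation=cv2.INTER_CUBIC) for x,h in((a,225),(b,370))]))
E
```

```text
-0.62630177 -7.2735887
bed y 82.8091906414307
```

View pics/m5.png

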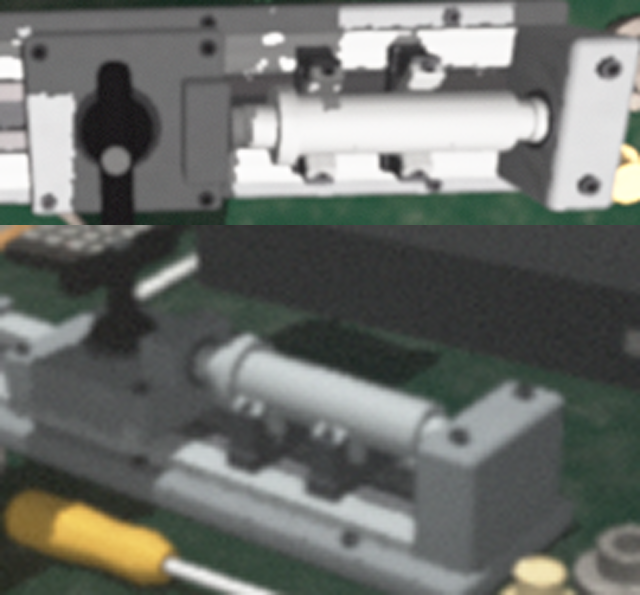

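The bar lies at -7.3° against the bed's x axis at -7.2°, so the knob is at its tight stop. The nose is on the anvil, the tail is on the stop's button, and the robot is clear.

```bash
python3 -c "
from bench import robot
print(robot.job_done(),robot.get_state()['t'])"
```

```text
the job is handed in; nothing more can be done
the job is handed in; nothing more can be done
```

The vee bed is set up and the job is handed in, at about 12 s of the 51 s allowed; the hand-in reported no verdict.

**What I did:**
- I gripped the bar knob and turned it 55° anticlockwise.
- I dragged the stop by the knob about 61 mm, instead of pushing it at its rear face. It stalled there and the push rose to 20 N without further movement.
- I held that push, turned the knob back clockwise until it stopped, then released and rose clear.

**Last checks:**
- **Clamp:** the bar lies at -7.3° and the bed's x axis at -7.2°, so the knob is tight. The saddle moved less than 1 mm as I eased the push off.
- **Spindle:** it lies in both vees, with no visible gap at the anvil or at the stop's button. I judged this by eye and from the hard stall; I did not measure the gaps.
- **Bench:** the screwdriver, collar and bush look undisturbed in the last pictures, and the hex key is only partly in view. I did not measure their positions.

**Disagreements:**
- The tool overshot its starting yaw by about 9° before I released, because the jaws twisted on the already stopped bar.
- The same automatic bar-angle measurement gave -0.6° on the starting picture, while picking the bar's ends by hand gave -4.2°. I put the -0.6° down to shadow in the colour mask.

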